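# Slide the serving slate out over the pass edge

### The arm

A 6-joint arm with a two-finger parallel gripper is mounted at the origin on the work surface. World frame = base frame: x ahead of the robot, y to its left, z up, the work surface at z = 0. Lengths are in m, angles in rad, forces in N, time in s.
With the tool pointing down it reaches from about 0.3 to 0.75 m from the base axis. Payload 8.5 kg.
Tool frame: the origin (TCP) lies at the very end of the fingers, on their centre line; the grasp point (between the pads) lies bot.pinch_z behind it (bot.pinch_z is the distance from the TCP to the grasp point, in m); z points along the fingers, x is the direction in which the jaws open and shut, and the axes are right-handed (so a half turn about z gives the same grasp; the last joint's range is limited). The gripper opens to 88 mm and grips with 3 to 60 N. Pads are 18 mm wide; open, the fingers measure 123 mm over their backs; the gripper's body (75 mm by 187 mm) begins 45 mm behind the grasp point.
Start: joints at [-1.373, 0.381, 1.297, -0, 1.464, -0.215], TCP at [0.221, -0.504, 0.239] pointing down, gripper open.
Joint ranges: [-3.11, 3.11], [-0.89, 2.33], [0.22, 2.48], [-1.42, 4.56], [0.17, 2.85], [-2.88, 2.88]. Speed limits (rad/s): [2.39, 2.39, 3.14, 3.14, 3.14, 3.14].

### API

Orientations are given as a unit quaternion [w, x, y, z].
In Python, from workcell import bot gives the robot as it stands. The module is installed in compiled form; this text tells all that it offers. Calls block until the motion is done:
- bot.movep(position, orientation): joint-space move of the TCP to a pose.
- bot.line_to(position, orientation=None, feed=0.15, threshold=None): straight line of the TCP; orientation=None keeps the orientation; feed is the mean speed in m/s. With threshold (N) it stops when the force on the tool has changed by that much, and returns True; else False.
- bot.move_j(angles): joint-space move.
- bot.open_gripper() and bot.gripper_close(): open the fingers fully, or close them until they stop; the grip force is fixed at half the most.
- bot.sleep(seconds).
- bot.inverse_kinematics(position, orientation): joint angles nearest the present ones, or None.
- bot.observe(): the state.
- bot.snapshot(name): name is "scene" or "top"; returns a dict with "frame" (384x512x3 uint8, red, green, blue), "fovy" (degrees; the focal length in pixels is half the picture's height over the tangent of half this angle, whatever the lens; pixels are square), "cx", "cy" (the principal point, pixels), "dist_coeffs" ([k1, k2, p1, p2, k3] as OpenCV has them; the pictures are not rectified), "world_from_camera" (4x4, takes a point from camera to world coordinates). Camera axes: x right, y down, z forward; pixel columns grow to the right and rows downward; lengths in m; the calibration is good to about 2 mm. A picture is of the moment at which its call begins. There is no depth.
A pose or a line that the arm cannot do raises bot.IKError and nothing moves.
- bot.close_job(): hands the job in, once; it reports no verdict.
Trained networks look in the newest picture that a camera, given by its name, has taken for a name from the list of things; names that differ only in an ending like _2 or _b are one class to them, and where a whole thing is asked for, a point or a joint stands for the part that bears it (a point fixed in the world has none). Each returns a list of dicts, best first, with "p" (0 to 1); they miss things now and then, are a little off and sometimes report something else, mostly with a low value. They report only what shows in the picture. A call takes as long as a camera call. They do not tell look-alikes from the thing itself.
- bot.look_for(camera, thing): "extent" ([centre column, centre row, width, height] in pixels, round what is visible of it).
- bot.silhouettes(camera, thing): "pixels" (384x512 bool, what is visible of it) and "extent" ([centre column, centre row, width, height] in pixels, round what is visible of it).
- bot.mark_of(camera, thing): "centre" ([column, row] in pixels: a listed point, or the origin of a listed thing).
The state is a dict: "time_s": time; "joints": joint angles; "qvel": joint speeds; "effort": joint torques, N m; "tcp_pos": TCP position; "orientation": TCP orientation; "ft_force": force on the tool from outside, world axes, zero at the start; "torque": the same for the moment, N m; "opening": finger opening in m.
Only numpy, scipy, OpenCV 4.12 (cv2) and the standard library are available. Lean on these libraries where they do the work, as an engineer would, in place of code of your own. Each camera call takes 0.05 s, during which the arm holds its last target.

### The job

Slide the rectangular serving slate across the red cutting board toward the board's far long edge, the one away from the robot, until it sticks out 4 cm past that edge, with its long side square to the edge, so that a waiter can take it from the other side. Only push or drag it with the fingertips: it must stay lying flat on the board, never pinched up, lifted, tipped or dropped. Leave the round slate and everything else where it is, and finish with the hand clear.

Things in the scene. Friction and masses are not known exactly. Their poses are not given: they have to be found in the camera images.
- board: Red plastic cutting board on a low metal stand, fixed to the counter: 300 (x) x 600 (y) mm, its flat upper face 60 mm above the counter. Origin at the centre of its underside, on the counter; z up, +x toward its far long edge (away from the robot), y along the long edges. Turned up to 0.15 rad from the robot's axes. The red slab is the top 30 mm; below it the stand is set back 15 mm; the counter just beyond the far edge is empty for at least 60 mm.
- board_far_edge (a point): Middle of the upper far long edge of the board: in the board's frame 150 mm along +x from its centre, 60 mm up. Axes as the board's.
- slate: Rectangular dark grey serving slate, loose, about 0.4 kg, 110 (x) x 160 (y) x 8 (z) mm, lying on the board. Origin at the centre of its underside; z up; +x is its short way, pointing roughly to the far edge (within about 0.35 rad at the start); y along its 160 mm length. It slides on the board with ordinary dry friction and stops where it is left.
- slate_far_side (a point): Middle of the slate's long side nearest the far edge: 55 mm along the slate's +x from its centre, at half its thickness. How far it lies beyond the board's far edge is the overhang.
- round_slate: Round dark grey serving slate, loose, 120 mm in diameter, 8 mm thick, lying on the other half of the board (the two slates may be either way round). Leave alone. Origin at the centre of its underside.
- ring_mould: Open steel ring mould standing on the board near the middle of its near long edge, 60 mm across, 45 mm high. Leave alone. Origin at the centre of its underside.
- shaker: Steel shaker standing at the left end (+y) of the board, 47 mm across, 99 mm high. Leave alone. Origin at the centre of its underside.
- squeeze_bottle: White squeeze bottle with a pointed nozzle standing at the right end (-y) of the board, 50 mm across, 185 mm high. Leave alone. Origin at the centre of its underside.
- bowl: Steel bowl on the counter left of the board, 150 mm across, 60 mm high. Leave alone. Origin at the centre of its underside.
- ramekin: White ceramic ramekin on the counter left of the board, 80 mm across, 45 mm high. Leave alone. Origin at the centre of its underside.
- turner: Kitchen turner (flat spatula) with a black handle lying on the counter right of the board, 280 mm long. Leave alone. Origin near its middle, underneath, x along its length.
Things that resemble listed ones, but are neither listed nor needed, are in the scene too. What is shaped like the slate but purple is not meant.

How it is judged:
At the end, for the whole second after the job is handed in: The rectangular slate's far long side (its middle) is 32 to 48 mm past the board's far edge, parallel to it within 0.10 rad; the slate lies flat on the board (within 4 mm, 0.05 rad), its centre within 240 mm of the board's middle along the edge, and at rest (x of slate_far_side in the frame of board_far_edge between 0.032 and 0.048 m and angle between the x axis of slate and the x axis of board, either way round below 0.1 rad and y of slate in the frame of board between -0.24 and 0.24 m and z of slate in the frame of board between 0.056 and 0.064 m and angle between slate's own z axis and vertical below 0.05 rad and linear speed of slate below 0.01 m/s); the robot touches nothing.
It fails at once if the slate is lifted, tipped or dropped (more than 8 mm off the board's face, or tilted more than 0.1 rad) (z of slate in the frame of board above 0.068 m or z of slate in the frame of board below 0.052 m or angle between slate's own z axis and vertical above 0.1 rad).
It fails at once if the round slate is moved more than 20 mm or tipped (distance of round_slate from where it was at the start of the episode above 0.02 m or angle between round_slate's own z axis and vertical above 0.35 rad).
It fails at once if the ring mould, shaker or squeeze bottle is moved more than 20 mm or tipped (distance of any of ring_mould, shaker, squeeze_bottle from where it was at the start of the episode above 0.02 m or angle between any of ring_mould, shaker, squeeze_bottle's own z axis and vertical above 0.35 rad).
It fails at once if the bowl, ramekin or turner is moved more than 20 mm or tipped (distance of any of bowl, ramekin, turner from where it was at the start of the episode above 0.02 m or angle between any of bowl, ramekin, turner's own z axis and vertical above 0.35 rad).
It also fails if it takes over 38 s, if anything falls off the work surface, if the arm or the gripper's body presses on something with over 40 N, if the wrist force passes 120 N, or if a joint passes its speed limit or range.

## Working session

There is one attempt and no reset: what is moved stays moved. The work goes in short steps, each a Python script; the robot and the scene stay as the last script left them, time stands still between calls to the robot, and variables do not carry over. Pictures are saved under pics/ and viewed, and the job is handed in when it is done.

```bash
mkdir -p pics; python3 - <<'E'
from workcell import bot
import cv2,numpy as np,pickle
D={}
for n in("scene","top"):
    s=bot.snapshot(n);D[n]=s
    cv2.imwrite(f"pics/{n}0.png",cv2.cvtColor(s["frame"],cv2.COLOR_RGB2BGR))
    print(n,s["fovy"],s["cx"],s["cy"],s["dist_coeffs"],np.round(s["world_from_camera"],3).tolist())
    for t in("board","slate","round_slate","ring_mould","shaker","squeeze_bottle","slate_far_side","board_far_edge"):
        print(t,[(np.round(d["centre"],1).tolist(),round(d["p"],2)) for d in bot.mark_of(n,t)])
    D[n+"sil"]=bot.silhouettes(n,"slate")
    D[n+"b"]=bot.silhouettes(n,"board")
    print([(d["extent"],d["p"]) for d in D[n+"sil"]])
pickle.dump(D,open("d0.pkl","wb"))
o=bot.observe();print(o["time_s"],o["tcp_pos"],o["orientation"],o["ft_force"],bot.pinch_z)
E
```

```text
scene 43.778350030500725 258.94355278844466 185.09536834670067 [-0.10241859  0.          0.          0.          0.        ] [[-0.852, 0.352, -0.388, 1.157], [0.524, 0.561, -0.641, 1.121], [-0.008, -0.749, -0.662, 1.193], [0.0, 0.0, 0.0, 1.0]]
board [([246.2, 202.0], 0.98)]
slate [([343.9, 209.1], 0.87), ([251.6, 217.9], 0.83), ([268.9, 139.7], 0.66)]
round_slate [([223.3, 177.4], 0.76)]
ring_mould [([272.2, 181.8], 0.56)]
shaker [([293.7, 238.3], 0.91)]
squeeze_bottle [([203.0, 154.9], 0.86)]
slate_far_side [([335.7, 202.8], 0.67), ([259.4, 142.0], 0.61), ([294.2, 238.6], 0.42), ([247.2, 202.3], 0.26)]
board_far_edge [([208.2, 206.4], 0.98)]
[([346.9, 211.3, 50.9, 30.0], 0.81), ([270.6, 139.7, 38.0, 26.8], 0.72), ([253.0, 220.8, 55.3, 45.8], 0.56), ([179.4, 136.4, 53.7, 30.0], 0.18)]
top 50.66922742927745 252.5058952125247 195.63796656196394 [-0.10288704  0.          0.          0.          0.        ] [[0.007, -0.988, 0.153, 0.277], [-1.0, -0.004, 0.024, -0.008], [-0.024, -0.153, -0.988, 1.363], [0.0, 0.0, 0.0, 1.0]]
board [([251.8, 181.1], 0.61)]
slate [([188.0, 259.8], 0.75), ([215.7, 156.4], 0.67)]
round_slate [([283.6, 165.5], 0.83)]
ring_mould [([247.5, 207.1], 0.65)]
shaker [([169.8, 179.8], 0.62)]
squeeze_bottle [([335.2, 165.0], 0.89)]
slate_far_side [([213.5, 140.0], 0.82)]
board_far_edge [([254.9, 131.5], 0.56)]
[([216.0, 155.6, 48.2, 39.6], 0.95), ([185.3, 258.1, 42.7, 58.8], 0.84)]
1.1 [ 0.22062342 -0.50377507  0.2387428 ] [ 8.71522058e-06  8.37011699e-01 -5.47184991e-01 -2.82855545e-05] [ 0.53973866 -0.58193343  0.19694392] 0.0187
```

```bash
python3 - <<'E'
import cv2
a=cv2.imread("pics/top0.png");cv2.imwrite("pics/topcrop.png",cv2.resize(a[80:290,130:380],None,fx=2.8,fy=2.8,interpolation=cv2.INTER_CUBIC))
E
```

```text
(no output)
```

View pics/scene0.png

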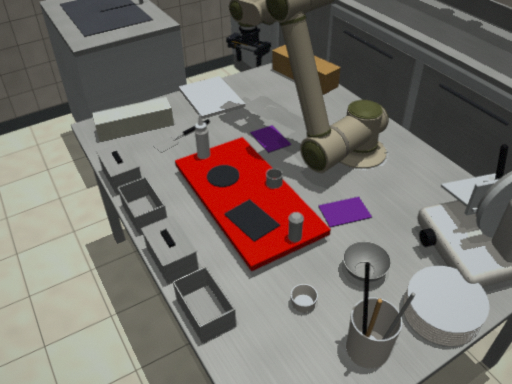

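View pics/topcrop.png

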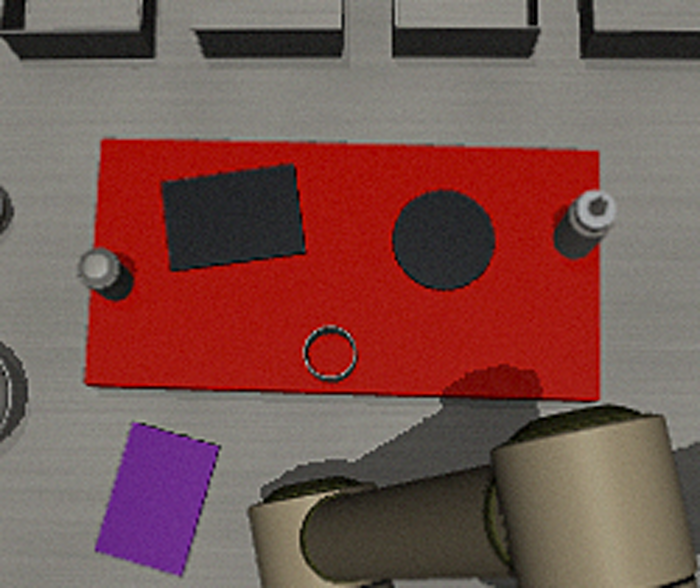

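The scene shows three rectangular slate-like things. The dark grey one on the red board is at top (216,156) / scene (252,219). The two purple ones on the counter are at scene (346,211) / top (186,258) and scene (270,139). The grey one is meant, and the enlarged crop confirms its colour and that it lies on the board, with the ring mould at top (247,207) and the round slate at (284,165). Next I measure the board and slate edges.

```bash
cat > h.py <<'E'
import cv2,numpy as np
def ray(s,px,z):
    H=s["frame"].shape[0];f=H/2/np.tan(np.radians(s["fovy"])/2)
    K=np.array([[f,0,s["cx"]],[0,f,s["cy"]],[0,0,1.]])
    u=cv2.undistortPoints(np.array(px,float).reshape(-1,1,2),K,np.array(s["dist_coeffs"],float)).reshape(-1,2)
    T=np.array(s["world_from_camera"]);d=np.c_[u,np.ones(len(u))]@T[:3,:3].T
    o=T[:3,3];return (o+d*((z-o[2])/d[:,2])[:,None])[:,:2]
def quad(P,L,W):  # fit by minAreaRect of world contour
    (c,(w,h),a)=cv2.minAreaRect((P*1000).astype(np.float32)); return np.array(c)/1000,w,h,a
def fitrect(P,L,W,c0,t0):
    # rectangle L(x) by W(y): distances of contour pts to boundary, robust
    from scipy.optimize import least_squares
    def sd(p):
        c,s=np.cos(p[2]),np.sin(p[2]);q=(P-p[:2])@np.array([[c,-s],[s,c]])
        e=np.abs(q)-np.array([L/2,W/2]);return np.where((e>0).all(1),np.hypot(*e.T),e.max(1))
    r=least_squares(sd,[*c0,t0],loss="soft_l1",f_scale=0.002);return r.x,np.median(np.abs(sd(r.x)))
def cont(m):
    cs,_=cv2.findContours(m.astype(np.uint8),cv2.RETR_EXTERNAL,cv2.CHAIN_APPROX_NONE)
    return max(cs,key=cv2.contourArea).reshape(-1,2).astype(float)
def masks(s,seed):
    f=s["frame"].astype(int);r,g,b=f[...,0],f[...,1],f[...,2]
    up=4;F=cv2.resize(s["frame"],None,fx=up,fy=up,interpolation=cv2.INTER_LINEAR).astype(int)
    red=(F[...,0]>90)&(F[...,1]<60)&(F[...,2]<60)
    red=((F[...,0]-np.maximum(F[...,1],F[...,2]))>50)&(F[...,2]<70)
    n,l=cv2.connectedComponents(red.astype(np.uint8))
    big=np.bincount(l.ravel())[1:].argmax()+1;R=l==big
    dark=((F.max(2)-F.min(2)<55)&(F.max(2)<90)).astype(np.uint8)
    n,l=cv2.connectedComponents(dark);S=l==l[int(seed[1]*up),int(seed[0]*up)]
    toP=lambda c:(c+.5)/up-.5
    return toP(cont(R)),toP(cont(S)),R,S
def measure(s,seed,c0=(0.43,0),ts=None):
    B,S,_,_=masks(s,seed)
    b,eb=fitrect(ray(s,B,0.06),.3,.6,c0,0)
    P=ray(s,S,0.068)
    c=P.mean(0);t0=b[2] if ts is None else ts
    best=min((fitrect(P,.11,.16,c,t0+d) for d in(-.3,-.1,.1,.3)),key=lambda r:r[1])
    x,es=best
    R=np.array([[np.cos(b[2]),-np.sin(b[2])],[np.sin(b[2]),np.cos(b[2])]])
    far=x[:2]+.055*np.array([np.cos(x[2]),np.sin(x[2])])
    return b,eb,x,es,(far-b[:2])@R,(x[:2]-b[:2])@R,P
E
python3 - <<'E'
import pickle;from h import *
D=pickle.load(open("d0.pkl","rb"))
for n,sd in(("top",(216,156)),("scene",(252,219))):
    s=D[n];b,eb,x,es,fl,cl,P=measure(s,sd)
    print(n,"board",b.round(4),eb,"slate",x.round(4),es,"far(board)",(fl-[.15,0]).round(4),"c(board)",cl.round(4),"minrect",quad(P,0,0)[1:3])
s=D["top"]
print("ring",ray(s,[[247.5,207.1]],.06),"shaker",ray(s,[[169.8,179.8]],.06),"round",ray(s,[[283.6,165.5]],.06))
s=D["scene"]
print("ring",ray(s,[[272.2,181.8]],.06),"shaker",ray(s,[[293.7,238.3]],.06),"round",ray(s,[[223.3,177.4]],.06))
E
```

```text
top board [ 0.5487  0.025  -0.0242] 0.0011437913832678392 slate [0.6053 0.1564 0.1399] 0.0006850265640507211 far(board) [-0.0424  0.1417] c(board) [0.0534 0.1327] minrect (110.83297729492188, 160.10121154785156)
scene board [ 0.5554  0.0407 -0.023 ] 0.0016456007254290334 slate [0.6077 0.1622 0.1414] 0.001268291500991732 far(board) [-0.0462  0.1317] c(board) [0.0495 0.1227] minrect (108.82254028320312, 159.577392578125)
ring [[0.44127497 0.04049121]] shaker [[0.5308103  0.29821924]] round [[ 0.57957626 -0.07697531]]
ring [[0.44297513 0.03380468]] shaker [[0.53309831 0.30031801]] round [[ 0.58098539 -0.08161057]]
```

```bash
cat >> h.py <<'E'
def faredge(s,seed):
    """line fit to far-edge points (world) at z=.06 -> (point,dir)"""
    B=masks(s,seed)[0];P=ray(s,B,.06);b=[.5487,.025,-.0242]
    q=(P-b[:2])@np.array([[np.cos(b[2]),-np.sin(b[2])],[np.sin(b[2]),np.cos(b[2])]])
    P=P[(q[:,0]>.12)&(abs(q[:,1])<.26)]
    v=cv2.fitLine(P.astype(np.float32),cv2.DIST_HUBER,0,1e-6,1e-6).ravel()
    n=np.array([v[1],-v[0]]);n*=np.sign(n[0]);return n,n@v[2:],np.std(P@n-n@v[2:])
E
python3 - <<'E'
import pickle;from h import *
D=pickle.load(open("d0.pkl","rb"))
for nm,sd in(("top",(216,156)),("scene",(252,219))):
    s=D[nm];n,d,e=faredge(s,sd);B,S,R,Sm=masks(s,sd)
    x=measure(s,sd)[2];far=x[:2]+.055*np.array([np.cos(x[2]),np.sin(x[2])])
    print(nm,"edge ang",np.arctan2(n[1],n[0]),"d",d,e,"overhang",far@n-d)
    P=ray(s,B,.06);q=(P-[.5487,.025])@np.array([[np.cos(.0242),np.sin(.0242)],[-np.sin(.0242),np.cos(.0242)]])
    print(q.min(0),q.max(0))
s=D["scene"];f=s["frame"]
c=cv2.resize(f[130:270,165:335],None,fx=4.5,fy=4.5,interpolation=cv2.INTER_CUBIC);cv2.imwrite("pics/sc_crop.png",np.clip(c[...,::-1].astype(int)*1,0,255).astype(np.uint8))
E
```

```text
top edge ang -0.02506538 d 0.69725466 0.00042548297906816034 overhang -0.04181784799051291
[-0.15054235 -0.29937777] [0.15033462 0.29920691]
scene edge ang -0.024441438 d 0.7045803 0.0003404786960732061 overhang -0.04678214708356432
[-0.14987242 -0.29374212] [0.1574939  0.31849659]
```

View pics/sc_crop.png

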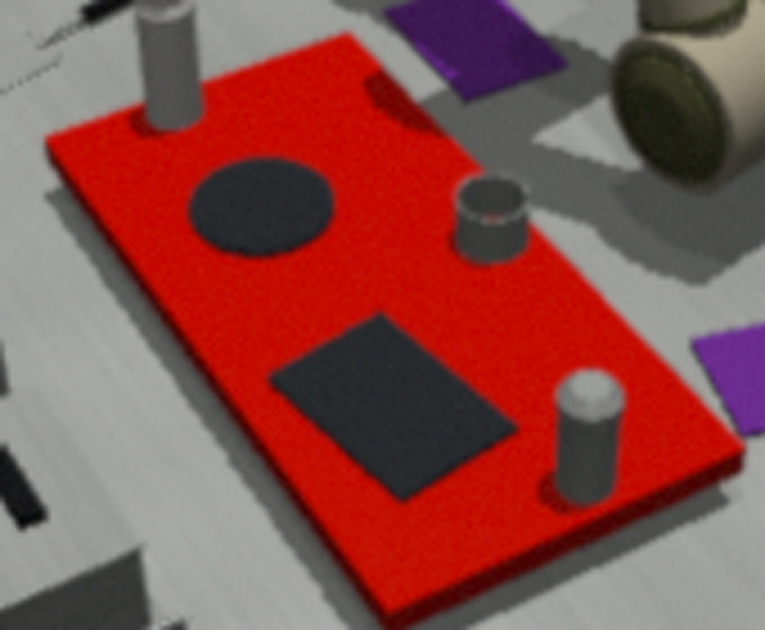

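The top view gives 301 x 599 mm for the board and 111 x 160 mm for the slate, which agree with the listed sizes. The scene view's edge mask takes in the dark side face of the slab, so I use the top view: overhang is −42 mm and the slate is turned +0.165 rad to the board. I'll push with both open fingertips on the near long side, turning the hand as it goes, first to about 25 mm.

```bash
cat >> h.py <<'E'
def quat(a): # tool down, jaws (tool x) along direction a-pi/2 
    y=a-np.pi/2; return [0,np.cos(y/2),np.sin(y/2),0]
E
cat > push1.py <<'E'
from workcell import bot
from h import *
th=-.025;n=np.array([np.cos(th),np.sin(th)]);t=np.array([-n[1],n[0]]);d=.6973
c=np.array([.6053,.1564]);a=.14;u=np.array([np.cos(a),np.sin(a)]);v=np.array([-u[1],u[0]])
pre=c-u*.089-v*.008
near=c-u*.067-v*.008
yl=(c@t)-.008
end=n*(d+.025-.119)+t*yl
print(pre,near,end)
Z=.0635
o=bot.observe();p=o["tcp_pos"]
for q in(quat(a),quat(a+np.pi)): print(bot.inverse_kinematics([*pre,.38],q))
bot.line_to([p[0],p[1],.38],feed=.3)
bot.movep([*pre,.38],quat(a))
bot.line_to([*pre,.10],feed=.2)
f0=bot.observe()["ft_force"]
print("touch",bot.line_to([*pre,Z],feed=.04,threshold=6),bot.observe()["tcp_pos"],f0)
bot.line_to([*near,Z],quat(a),feed=.06)
print(bot.observe()["ft_force"])
print("push",bot.line_to([*end,Z],quat(th),feed=.04,threshold=15))
o=bot.observe();print(o["tcp_pos"],o["ft_force"],o["opening"],o["time_s"])
# back off, take a look with the hand in the way less
s=bot.snapshot("top");cv2.imwrite("pics/top1.png",s["frame"][...,::-1])
s=bot.snapshot("scene");cv2.imwrite("pics/scene1.png",s["frame"][...,::-1])
import pickle;pickle.dump(s,open("sc1.pkl","wb"))
E
python3 push1.py
```

```text
[0.51828712 0.13605893] [0.54007187 0.13912888] [0.6071981  0.14835004]
[ 3.56489699e-02  2.97516301e-01  1.02470653e+00 -4.44089210e-16
  1.81936983e+00  1.46644530e+00]
[ 3.56489699e-02  2.97516301e-01  1.02470653e+00 -4.44089210e-16
  1.81936983e+00 -1.67514736e+00]
touch False [0.51841739 0.13607281 0.06370557] [-0.27889483  0.65681222 -0.49549669]
[-0.60745011 -0.66850641  0.63118801]
push False
[0.60720383 0.14835141 0.06350691] [-1.66549217 -0.25713341  1.11185078] 0.08775766008476464 9.1917
```

```bash
python3 - <<'E'
import cv2,numpy as np
a=cv2.imread("pics/top1.png")[80:250,130:380];b=cv2.imread("pics/scene1.png")[110:280,165:335]
r=lambda x,k:cv2.resize(x,None,fx=k,fy=k,interpolation=cv2.INTER_CUBIC)
A=r(a,1.88);B=r(b,1.88);cv2.imwrite("pics/both1.png",np.hstack([A,B[:A.shape[0]]]))
E
```

```text
(no output)
```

View pics/both1.png

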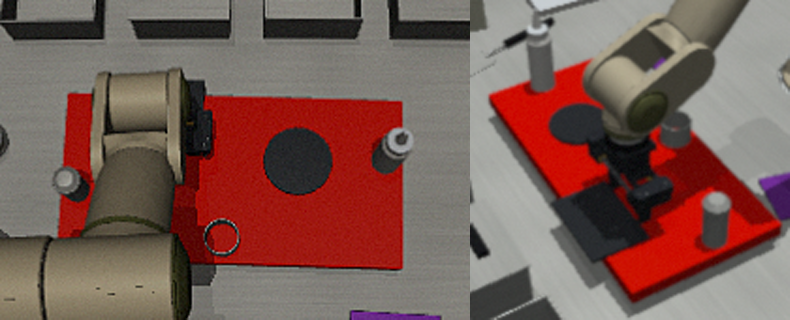

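The scene view shows the slate square and overhanging, with the fingertips behind it. The top view is blocked by the arm, so I back off and swing clear to measure.

```bash
cat > look.py <<'E'
from workcell import bot
from h import *
import sys
k=sys.argv[1]
p=bot.observe()["tcp_pos"]
if p[2]<.1:
    bot.line_to([p[0]-.025,p[1],p[2]],feed=.1)
    bot.line_to([p[0]-.025,p[1],.36],feed=.3)
    j=np.array(bot.observe()["joints"]);j[0]-=.9;bot.move_j(j)
s=bot.snapshot("top");cv2.imwrite(f"pics/top{k}.png",s["frame"][...,::-1])
m=bot.mark_of("top","slate");print([(np.round(q["centre"],1),round(q["p"],2)) for q in m])
ss=bot.snapshot("scene")
cr=cv2.resize(s["frame"][80:250,130:380,::-1],None,fx=1.88,fy=1.88);c2=cv2.resize(ss["frame"][110:280,165:335,::-1],None,fx=1.88,fy=1.88)
cv2.imwrite(f"pics/both{k}.png",np.hstack([cr,c2]))
seed=(214,138)
b,eb,x,es,fl,cl,P=measure(s,seed,ts=-.025)
far=x[:2]+.055*np.array([np.cos(x[2]),np.sin(x[2])])
th=-.025;n=np.array([np.cos(th),np.sin(th)])
print("slate",x.round(4),es,quad(P,0,0)[1:3],"overhang",far@n-.6973,"ang",x[2]-th,"clocal",cl)
print("board",b,"time",bot.observe()["time_s"])
E
python3 look.py 2
```

```text
[(array([187.9, 259.8]), 0.87), (array([217.7, 136.2]), 0.84)]
slate [ 0.6728  0.1544 -0.0252] 0.0004943859482250887 (163.9542236328125, 111.95325469970703) overhang 0.026436750887076643 ang -0.00020408108916278311 clocal [0.12163642 0.13178132]
board [ 0.54866938  0.02494375 -0.01914196] time 12.875
```

View pics/both2.png

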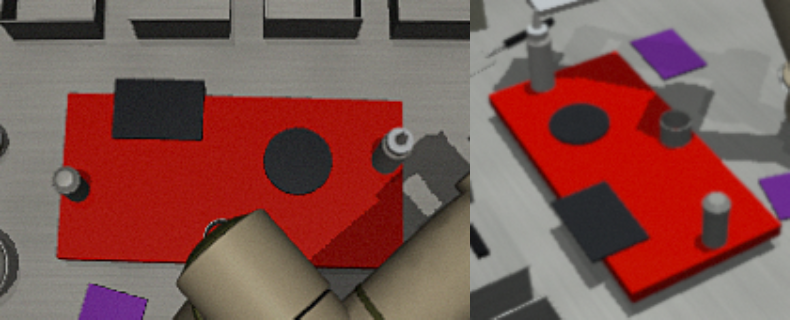

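The top view shows the slate square at crop (158,110) with about 26 mm overhang, and the round slate, ring, shaker and bottle are in place. It agrees with the commanded 25 mm, so I push the remaining 14 mm.

```bash
cat > push2.py <<'E'
from workcell import bot
from h import *
th=-.025;n=np.array([np.cos(th),np.sin(th)]);t=np.array([-n[1],n[0]]);d=.6973
c=np.array([.6728,.1544]);yl=c@t-.006
P=lambda o:n*(d+o-.119)+t*yl
Z=.0635
bot.movep([*P(-.005),.36],quat(th))
bot.line_to([*P(-.005),.10],feed=.25)
print(bot.line_to([*P(-.005),Z],feed=.05,threshold=6))
bot.line_to([*P(.020),Z],quat(th),feed=.06)
print(bot.line_to([*P(.039),Z],quat(th),feed=.03,threshold=15),bot.observe()["tcp_pos"],P(.039))
E
python3 push2.py && python3 look.py 3
```

```text
False
False [0.62152654 0.14965381 0.06345342] [0.62123592 0.1496875 ]
[(array([187.9, 256.8]), 0.76), (array([217.5, 130.5]), 0.66), (array([255.4, 129.7]), 0.64)]
slate [ 0.6871  0.1538 -0.027 ] 0.0005538718369162005 (164.6895751953125, 111.64376831054688) overhang 0.04071596947732792 ang -0.001970543705671051 clocal [0.1356473  0.13142917]
board [ 0.54898328  0.0249271  -0.01878204] time 21.825
```

View pics/both3.png

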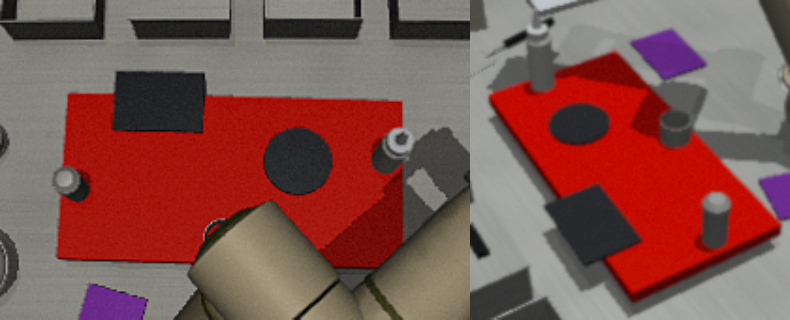

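The picture shows the slate flat and square at crop (158,102), 40.7 mm past the edge. The neighbours are unmoved and the hand is clear, so I hand in.

```bash
python3 -c "
from workcell import bot
bot.close_job();print(bot.observe()['time_s'])"
```

```text
the job is handed in; nothing more can be done
the job is handed in; nothing more can be done
```

The grey rectangular slate now sticks out about 40.7 mm past the board's far edge, and I have handed the job in. I slid it there in two pushes with the open fingertips on its near long side, turning the hand during the first push to square the slate.

- **Position:** the last top-view check put the slate's angle to the edge at about 0.002 rad. Its centre is 0.131 m along the edge from the board's middle.
- **Neighbours:** the round slate, shaker and bottle look unmoved in the pictures, which I judged by eye. The ring mould is partly hidden by the arm in the top view but stands in place in the scene view.
- **Hand and time:** the hand was lifted and swung clear before handing in, at about 22 s of the 38 s allowed.

**Disagreements between checks:**
- The scene camera's board edge came out about 7 mm further out than the top camera's. Its red mask included the side face of the slab, so I relied on the top camera, which matched the fingertip positions to within about 2 mm.
- The slate's outline measured 165 mm long in the last look instead of 160, probably because its shadow merged with it.

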